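Close the card case and hold the date stamp on its label

ROBOT

A 6-joint arm with a two-finger parallel gripper is mounted at the origin on the work surface; the furniture and walls round the work are solid. World frame = base frame: x ahead of the robot, y to its left, z up, the work surface at z = 0. Lengths are in m, angles in degrees, forces in N, time in s.
With the tool pointing down it reaches from about 0.3 to 0.85 m from the base axis. Payload 5.4 kg.
Tool frame: the origin (TCP) lies midway between the tips of the shut fingers; the grasp point (between the pads) lies 19 mm behind it; z points along the fingers, y is the line along which they close (so a half turn about z gives the same grasp; the last joint's range is limited). The gripper opens to 85 mm and grips with 20 to 120 N. Pads are 22 mm wide; open, the fingers measure 114 mm over their backs; the gripper's body (76 mm by 85 mm) begins 54 mm behind the grasp point. The pads swing forward as they close: fully open they stand 13 mm farther back than shut.
Start: joints at [55.514, 9.076, 91.501, -0, 79.423, -12.038], TCP at [0.22, 0.531, 0.231] pointing down, gripper open.
Joint ranges: [-166.64, 166.64], [-54.1, 131.32], [10.49, 154.53], [-73.88, 253.88], [9.74, 151.15], [-171.62, 171.62]. Speed limits (degrees/s): [147.25, 147.25, 180, 180, 180, 180].

INTERFACE

Orientations are given as a 3x3 rotation matrix whose columns are the frame's x, y, z axes.
In Python, from workcell import robot gives the robot as it stands. The module is installed in compiled form; this text tells all that it offers. Calls block until the motion is done:
- robot.move_ptp(position, orientation): joint-space move of the TCP to a pose.
- robot.line_to(position, frame=None, feed=0.15): straight line of the TCP; frame=None keeps the orientation; feed is the mean speed in m/s.
- robot.move_joints(angles): joint-space move.
- robot.open() and robot.grasp(force=None): open the fingers fully, or close them until they stop; force is the grip in N (None keeps the last).
- robot.sleep(seconds).
- robot.solve_ik(position, orientation): joint angles nearest the present ones, or None.
- robot.grab_frame(name): name is "side" or "top"; returns a dict with "image" (480x640x3 uint8, blue, green, red), "fx", "fy", "cx", "cy" (pixels), "world_to_cam" (4x4, takes a point from world to camera coordinates). Camera axes: x right, y down, z forward; pixel columns grow to the right and rows downward; lengths in m; the calibration is good to about 2 mm. A picture is of the moment at which its call begins. There is no depth.
A pose or a line that the arm cannot do raises robot.IKError and nothing moves.
- robot.finish_job(): hands the job in; it is judged then, once.
Readings, each from a call of its own:
- robot.read_t(): time.
- robot.read_joint_positions(): joint angles.
- robot.read_joint_vel(): joint speeds.
- robot.read_joint_efforts(): joint torques, N m.
- robot.read_position(): TCP position.
- robot.read_orientation(): TCP orientation.
- robot.read_force(): force on the tool from outside, world axes, zero at the start.
- robot.read_wrist_torque(): the same for the moment, N m.
- robot.read_width(): finger opening in m.
- robot.read_grip_force(): force on a finger pad.
Only numpy, scipy, OpenCV 4.12 (cv2) and the standard library are available. Lean on these libraries where they do the work, as an engineer would, in place of code of your own. Each camera call takes 0.05 s, during which the arm holds its last target. There are 200 camera calls.

TASK

Swing the lid of the flat black case fully shut over the USB stick inside it. Then pick up the date stamp by its handle block, set it upright and flat inside the printed frame on the lid's paper label, square to the frame (either way round), and gently press its handle at least half-way down without ramming it. Finish while still holding the stamp pressed there; leave the mug, staple box, ink pad and calculator where they are.

Things in the scene. Friction and masses are not known exactly. Their poses are not given: they have to be found in the camera images.
- card_case: Flat black case, 80 x 167 x 19 mm (x, y, z) when shut, 0.3 kg, loose on the desk. Origin: centre of its underside; z up, long side along y, hinge along its +x edge, opening edge at -x. 14 mm deep tray with 2 mm walls and floor; the lid is a 5 mm thick plate covering the whole case (80 x 168 mm), its top 19 mm above the desk when shut.
- card_case_lid (a joint): Angle of the case's lid: 0 shut flat, grows as it opens up and over towards the case's +x, at most 1.92 rad. It starts open at 1.7 to 1.9 rad, leaning a little back from upright, its free edge about 90 mm above the desk. Its hinge is loose with a little friction: pushed past upright towards -x it falls or follows the finger down; no latch.
- lid_hinge (a point): Centre of the lid's hinge line, 14 mm above the case's underside, 39 mm to the case's +x; axes as the case. The hinge line runs along the case's y.
- date_frame (a point): Centre of the printed frame on the lid: a thin dark rectangle, 42 x 57 mm (along the lid's x and y) on a white paper label of 64 x 84 mm, 1 mm thick, fixed on the lid's outer face. With the lid shut it lies 36 mm to the case's +y, at x = 0, 20 mm above the desk, facing up, z up and x, y as the case's.
- stamp: Self-inking date stamp standing upright, 38 x 54 x 82 mm (x, y, z), 75 g, loose. Origin: centre of its underside, z up. Lower body (dark) 34 x 50 mm with its flat foot, from the underside to 42 mm; the handle block (red, 38 x 54 mm, at rest from 56 to 82 mm above the underside) slides straight down on it. Grip the handle block across its 38 mm (along x) from above.
- stamp_press (a joint): How far the stamp's handle block is pressed down: 0 at rest (a spring holds it up), 0.012 m at the bottom. The spring takes 2 N to start, 5 N at half-way (0.006 m) and 8 N at the bottom, where it stops hard.
- usb_stick: Dark USB stick, 18 x 51 x 8 mm, lying in the case. Origin: centre of its underside.
- mug: White mug, 82 x 118 x 93 mm, bystander. Origin: centre of its underside.
- staple_box: Small carton, 42 x 88 x 27 mm, bystander. Origin: centre of its underside.
- ink_pad: Flat ink pad, 60 x 90 x 16 mm, bystander. Origin: centre of its underside.
- calculator: Flat pocket calculator, 135 x 80 x 15 mm, bystander. Origin: centre of its underside.
Mind the look-alikes: they are no part of the job. Leave any purple look-alike of the stamp alone. There is more than one size of the card_case; the job needs the smaller.

How it is judged:
By the outcome, as a careful person would: the job done as asked, in the order asked, and still so for the second after the job is handed in, while the arm keeps its last pose, push and grip.
It also fails if it takes over 58 s, if anything falls off the work surface, if the arm or the gripper's body presses on something with over 40 N, if the wrist force passes 120 N, or if a joint passes its speed limit or range.

## Working session

There is one attempt and no reset: what is moved stays moved. The work goes in short steps, each a Python script; the robot and the scene stay as the last script left them, time stands still between calls to the robot, and variables do not carry over. Pictures are saved under pics/ and viewed, at most 10 in all, crops included, and the job is handed in when it is done.

```bash
mkdir -p pics
cat > h.py <<'E'
import numpy as np, cv2
from workcell import robot
def cam(n):
    f=robot.grab_frame(n); return f
def ray(f,u,v):
    T=np.array(f["world_to_cam"]);R=T[:3,:3];t=T[:3,3]
    return -R.T@t, R.T@np.array([(u-f["cx"])/f["fx"],(v-f["cy"])/f["fy"],1.])
def onz(f,u,v,z):
    o,d=ray(f,u,v); return o+d*(z-o[2])/d[2]
def proj(f,p):
    T=np.array(f["world_to_cam"]);c=T[:3,:3]@np.array(p)+T[:3,3]
    return np.array([f["fx"]*c[0]/c[2]+f["cx"],f["fy"]*c[1]/c[2]+f["cy"]])
E
python3 - <<'E'
from h import *
for n in("top","side"):
    f=cam(n);cv2.imwrite(f"pics/{n}0.png",f["image"]);print(n,ray(f,320,240),f["fx"])
E
```

```text
top (array([ 0.3872776 , -0.06032641,  1.17583554]), array([ 0.16702458,  0.01044891, -0.985999  ])) 533.7985880520788
side (array([ 0.40041835, -0.85425582,  0.78854718]), array([ 0.136681  ,  0.7417937 , -0.65658623])) 451.9885787096429
```

View pics/top0.png

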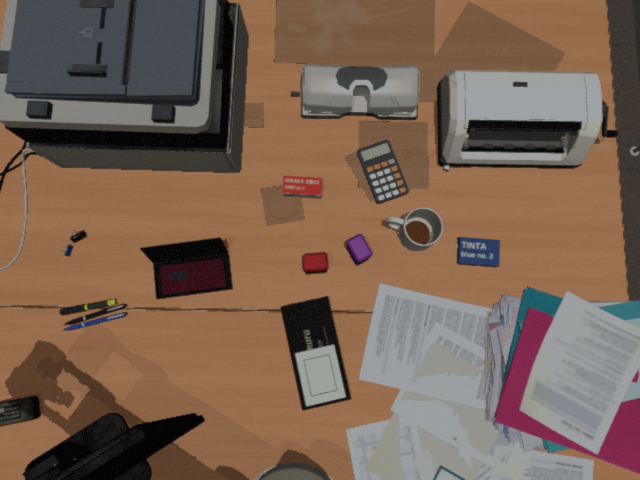

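View pics/side0.png

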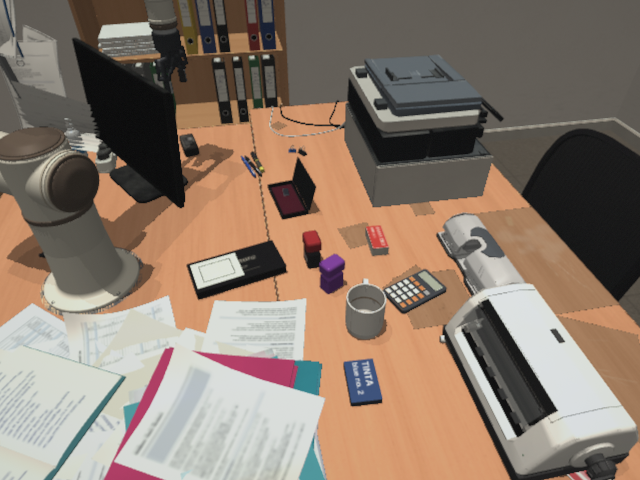

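Top view (image up = +x, left = +y): there is an open case at (190,270) and a shut, visibly larger one at (315,352). There is a red stamp at (315,262), a purple look-alike at (359,249) and a red carton (the staple box) at (302,187). The open, shorter case and the red stamp fit the description. I'll enlarge to confirm and measure.

Run:
```python
from h import *
t=cam("top");s=cam("side")
a=cv2.resize(t["image"][225:310,130:390],(780,255),interpolation=2)
b=cv2.resize(s["image"][150:300,255:355],(500,330)[::1],interpolation=2) if 0 else cv2.resize(s["image"][150:300,255:355],(220,330),interpolation=2)
im=np.zeros((590,780,3),np.uint8);im[:255]=a;im[258:588,:220]=b
im[258:588,240:240+440]=cv2.resize(s["image"][150:225,255:355],(440,330),interpolation=2)
im=cv2.convertScaleAbs(im,alpha=1.6,beta=25)
cv2.imwrite("pics/crop1.png",im)
print("tcp proj",proj(t,[.22,.531,.231]),proj(s,[.22,.531,.231]))
# red stamp
for f,n in((t,"top"),(s,"side")):
    h=cv2.cvtColor(f["image"],cv2.COLOR_BGR2HSV)
    m=(((h[...,0]<6)|(h[...,0]>174))&(h[...,1]>150)&(h[...,2]>60)).astype(np.uint8)
    for c in cv2.findContours(m,0,2)[0]:
        if cv2.contourArea(c)>60:
            r=cv2.minAreaRect(c);print(n,r,cv2.contourArea(c))
            if n=="top" and abs(r[0][0]-315)<15: print([onz(f,*p,.082).round(4).tolist() for p in cv2.boxPoints(r)])
# black of case top
g=t["image"].max(2);m=((g<75)).astype(np.uint8);m[:,:130]=0;m[:220]=0;m[310:]=0;m[:,245:]=0
c=max(cv2.findContours(m,0,2)[0],key=cv2.contourArea)
print(cv2.approxPolyDP(c,3,True).reshape(-1,2).tolist())
for n,(u1,v1,u2,v2) in dict(open=(157,298,231,291),shut=(282,307,303,408)).items():
    print(n,np.linalg.norm(onz(t,u1,v1,.014)-onz(t,u2,v2,.014)))
```

```text
tcp proj [-25.3670544  424.51445983] [177.79776684  90.97567351]
top ((314.5, 261.5), (17.0, 25.0), 90.0) 383.5
[[0.5447, -0.0119, 0.082], [0.5455, -0.0637, 0.082], [0.5101, -0.0642, 0.082], [0.5093, -0.0127, 0.082]]
top ((301.76104736328125, 185.04005432128906), (38.94609451293945, 17.23929786682129), 3.012787342071533) 607.5
[[0.6725, 0.0334, 0.082], [0.7101, 0.0325, 0.082], [0.7069, -0.0499, 0.082], [0.6694, -0.0487, 0.082]]
side ((311.82354736328125, 240.7941436767578), (20.372989654541016, 15.764815330505371), 75.96376037597656) 268.0
side ((376.54998779296875, 236.14999389648438), (23.40085220336914, 14.23024845123291), 71.56504821777344) 97.0
side ((252.5, 29.5), (11.0, 9.0), 90.0) 74.5
[[223, 241], [214, 238], [141, 248], [154, 264], [156, 297], [231, 288]]
open 0.16071083476790884
shut 0.21621219091480134
```

View pics/crop1.png

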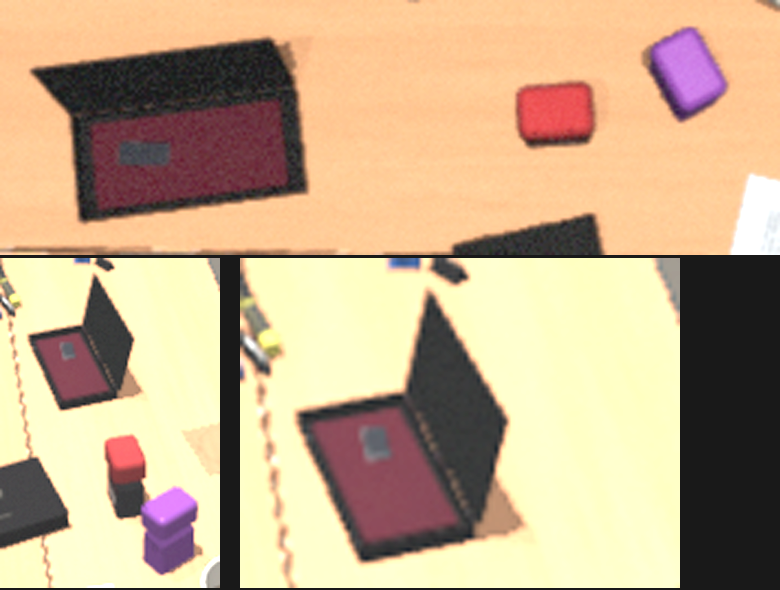

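The crop confirms both choices. The open case's front edge is (156,298)–(232,289), about 0.16 m against 0.216 m for the shut one, so it is the smaller case and has the USB stick in it. The red stamp with a dark body is the target. Next come the hinge line, the stamp pose and the monitor's clearance.

```bash
cat >> h.py <<'E'
def tri(f1,p1,f2,p2):
    o1,d1=ray(f1,*p1);o2,d2=ray(f2,*p2);A=np.stack([d1,-d2],1)
    s=np.linalg.lstsq(A,o2-o1,rcond=None)[0];a=o1+s[0]*d1;b=o2+s[1]*d2
    return (a+b)/2,np.linalg.norm(a-b)
def down(yaw): # tool y axis along yaw (rad), z down
    y=np.array([np.cos(yaw),np.sin(yaw),0]);z=np.array([0,0,-1.]);return np.stack([np.cross(y,z),y,z],1)
E
python3 - <<'E'
from h import *
t=cam("top");s=cam("side")
print("mon",tri(t,(203,417),s,(172,100)),onz(s,150,190,0))
fl,fr=onz(t,156.5,298,.007),onz(t,232,288.8,.007); hl,hr=onz(t,154,264.5,.014),onz(t,229,254.5,.014)
d=fl-fr; print("front",fl,fr,np.linalg.norm(d),"hinge",hl,hr,np.linalg.norm(hl-hr),"depth",np.linalg.norm((fl+fr-hl-hr)/2))
yaw=np.arctan2(-d[0],d[1]);d2=hl-hr;print("yaw",np.degrees(yaw),np.degrees(np.arctan2(-d2[0],d2[1])))
# lid free edge corners: side crop -> px
print("lid L",tri(t,(141.5,248),s,(255+(430-240)/4.4,150+(293-258)/4.4)),"lid R",tri(t,(221.5,238.3),s,(255+(505-240)/4.4,150+(420-258)/4.4)))
ims=cv2.resize(t["image"],None,fx=6,fy=6,interpolation=cv2.INTER_CUBIC)
h=cv2.cvtColor(ims,cv2.COLOR_BGR2HSV);m=(((h[...,0]<6)|(h[...,0]>174))&(h[...,1]>150)&(h[...,2]>90)).astype(np.uint8)
for c in cv2.findContours(m,0,2)[0]:
    if cv2.contourArea(c)>5000:
        r=cv2.minAreaRect(c);print(np.array(r[0])/6,np.array(r[1])/6,r[2],[onz(t,*(p/6-.4),.082).round(4).tolist() for p in cv2.boxPoints(r)])
        M=cv2.moments(c);print("pca",np.degrees(.5*np.arctan2(2*M['mu11'],M['mu20']-M['mu02'])),onz(t,M['m10']/M['m00']/6-.4,M['m01']/M['m00']/6-.4,.082))
print(robot.read_orientation(),robot.read_t())
E
```

```text
mon (array([0.26039456, 0.11126604, 0.38119728]), np.float64(0.003039760492677885)) [0.09903756 0.36105326 0.        ]
front [0.45126031 0.30648993 0.007     ] [0.47391345 0.14272469 0.007     ] 0.16532458575020054 hinge [0.52386652 0.31453868 0.014     ] [0.54858496 0.15134243 0.014     ] 0.16505761961870244 depth 0.07443873521417807
yaw 7.875571626794242 8.612810220587974
lid L (array([0.55026687, 0.31942669, 0.08578269]), np.float64(0.0019412354136094147)) lid R (array([0.57261421, 0.15448474, 0.08965004]), np.float64(0.0020403535734282636))
[314.95347087 261.60805257] [17.06584803 25.10741679] 85.2363510131836 [[0.5431, -0.0106, 0.082], [0.5483, -0.0623, 0.082], [0.5129, -0.0658, 0.082], [0.5078, -0.0143, 0.082]]
pca -4.135718342808911 [ 0.52799977 -0.03858377  0.082     ]
[302.44816081 185.49184163] [39.19940948 17.78173574] 3.8568007946014404 [[0.6725, 0.0333, 0.082], [0.7112, 0.0319, 0.082], [0.7068, -0.0511, 0.082], [0.6681, -0.0492, 0.082]]
pca -0.3229310721662929 [ 0.68822012 -0.01165386  0.082     ]
[[-9.24214315e-01  3.81873987e-01 -3.97664739e-04]
 [ 3.81874166e-01  9.24214145e-01 -5.78646454e-04]
 [ 1.46557348e-04 -6.86651227e-04 -9.99999754e-01]] 0.3
```

The monitor's corner is at (0.26, 0.11, 0.38), well inside the work, and the arm passes above it as it does at the start. The lid's free edge is at z≈0.088 and its centre is about (0.561, 0.237). Case yaw is about 8.2°, and the sizes agree with the given ones. I'll push the lid shut from its +x side.

Run:
```python
from h import *
w=np.radians(8.2);ex=np.array([np.cos(w),np.sin(w),0]);H=np.array([.5365,.233,0]);F=down(w)
P=lambda x,z:H+ex*x+[0,0,z]
robot.grasp(20);print(robot.read_t(),robot.read_width())
robot.move_ptp(P(.072,.2),F);print(robot.read_t(),robot.read_position())
robot.line_to(P(.072,.055),feed=.15)
robot.line_to(P(.0,.055),feed=.07);print(robot.read_t(),robot.read_force())
robot.line_to(P(-.03,.06),feed=.1)
print(robot.read_force());robot.line_to(P(-.03,.13),feed=.2)
s=cam("side");t=cam("top");print(robot.read_t())
a=s["image"][120:270,200:400];b=t["image"][220:320,120:260]
cv2.imwrite("pics/p2.png",np.hstack([cv2.resize(a,(400,300)),cv2.resize(b,(400,300))]))
```

```text
1.0667 -2.4399493294718124e-05
2.8333 [0.60716417 0.24447264 0.20016473]
5.125 [-0.32594264  0.58058219  0.18342986]
[-0.43019024 -0.18927317 -0.87919301]
6.175
```

View pics/p2.png

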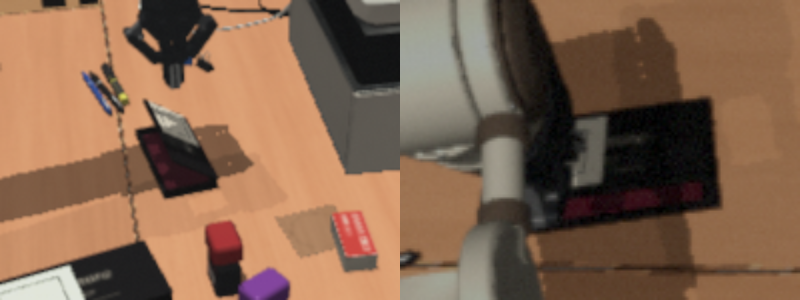

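The side view shows the lid past upright and leaning over, partly down at about (175,130) in the left half, so it needs following down. I'll press it shut from above, away from the label.

Run:
```python
from h import *
w=np.radians(8.2);ex=np.array([np.cos(w),np.sin(w),0]);ey=np.array([-ex[1],ex[0],0]);H=np.array([.5365,.233,0])-ey*.03
P=lambda x,z:H+ex*x+[0,0,z]
robot.line_to(P(-.05,.13),feed=.15)
robot.line_to(P(-.05,.03),feed=.1);print(robot.read_force())
for z in np.arange(.028,.016,-.002):
    robot.line_to(P(-.05,z),feed=.03);f=robot.read_force();print(z.round(3),f.round(2))
    if f[2]>4: break
robot.line_to(P(-.05,.2),feed=.25)
robot.open()
robot.move_ptp([.53,-.0385,.2],down(np.radians(4.5)))
s=cam("side");t=cam("top");print(robot.read_t())
cv2.imwrite("pics/s3r.png",s["image"]);cv2.imwrite("pics/t3r.png",t["image"])
a=s["image"][120:270,200:400];b=t["image"][220:320,120:260]
cv2.imwrite("pics/p3.png",np.hstack([cv2.resize(a,(400,300)),cv2.resize(b,(400,300))]))
```

```text
[ 0.98536573  0.22050284 -0.26892152]
0.028 [-0.84  0.03 -0.97]
0.026 [-0.28  0.23  0.55]
0.024 [ 0.47 -0.67  1.02]
0.022 [-0.67  0.43  0.07]
0.02 [ 0.68 -0.97 -0.15]
0.018 [-1.04 -1.38  4.95]
11.9167
```

View pics/p3.png

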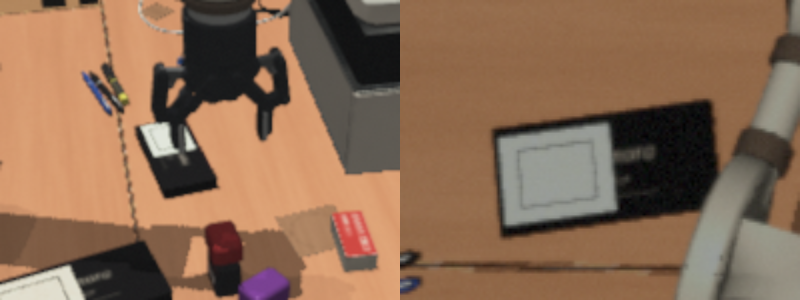

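The lid is shut flat, with contact at z≈0.018, and the label frame is visible at about (557,175) in the right half. Next I'll measure the label and grasp the stamp.

```bash
cat >> h.py <<'E'
def label(t):
    k=6;im=cv2.resize(t["image"][220:320,120:260],None,fx=k,fy=k,interpolation=cv2.INTER_CUBIC)
    h=cv2.cvtColor(im,cv2.COLOR_BGR2HSV);m=((h[...,1]<70)&(h[...,2]>90)).astype(np.uint8)
    c=[c for c in cv2.findContours(m,0,2)[0] if cv2.contourArea(c)>20000]
    c=min(c,key=lambda c:abs(cv2.minAreaRect(c)[0][0]-230)+abs(cv2.minAreaRect(c)[0][1]-350))
    q=cv2.boxPoints(cv2.minAreaRect(c))
    return np.array([onz(t,120+(p[0]+.5)/k-.5,220+(p[1]+.5)/k-.5,.02) for p in q])
E
python3 - <<'E'
from h import *
t=cam("top");q=label(t);print(q.round(4).tolist(),q.mean(0),[np.linalg.norm(q[i]-q[(i+1)%4]).round(4) for i in range(4)])
for i in range(2):
    e=q[i+1]-q[i];print("edge ang",np.degrees(np.arctan2(e[1],e[0])))
F=down(np.radians(4.5))
robot.line_to([.528,-.0385,.12],F,feed=.2);robot.line_to([.528,-.0385,.047],feed=.08)
print(robot.read_position(),robot.read_force())
robot.grasp(40);print(robot.read_width(),robot.read_grip_force(),robot.read_force())
robot.line_to([.528,-.0385,.15],feed=.1)
print(robot.read_width(),robot.read_force(),robot.read_t())
robot.line_to([.528,.06,.15],feed=.2)
s=cam("side");t=cam("top");print(robot.read_position())
cv2.imwrite("pics/s4r.png",s["image"]);cv2.imwrite("pics/t4r.png",t["image"])
p=proj(s,[.528,.06,.12]).astype(int);print(p)
cv2.imwrite("pics/p4.png",cv2.resize(s["image"][p[1]-50:p[1]+70,p[0]-75:p[0]+75],(750,600),interpolation=2))
E
```

```text
[[0.5211, 0.3161, 0.02], [0.534, 0.229, 0.02], [0.4695, 0.2171, 0.02], [0.4568, 0.3034, 0.02]] [0.49533867 0.26639824 0.02      ] [np.float64(0.088), np.float64(0.0656), np.float64(0.0873), np.float64(0.0655)]
edge ang -81.55556801138813
edge ang -169.54813543819978
[ 0.52855958 -0.03866843  0.04758758] [ 0.63442848 -0.54181285  0.25743644]
0.03752314696678998 45.27339041233063 [-0.44272342 -0.71919633  2.56618339]
0.03780085400491241 [ 0.33369939 -0.0421352  -0.8649689 ] 15.25
[0.52808192 0.05885562 0.1498648 ]
[303 199]
```

View pics/p4.png

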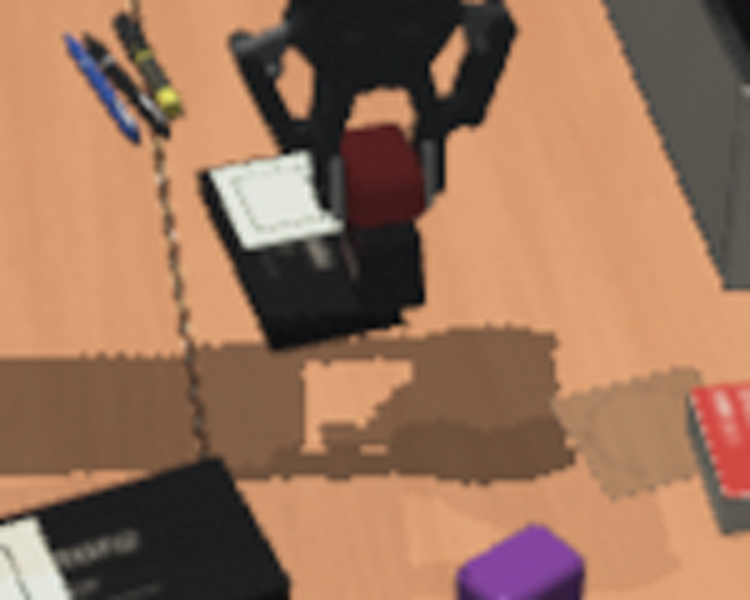

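The stamp is held upright by its red handle, square between the fingers, at about (380,180) in the crop. I'll refine the label by fitting lines to its sides, then go above it.

Run:
```python
from h import *
t=cam("top");t["image"]=cv2.imread("pics/t3r.png")
k=6;im=cv2.resize(t["image"][220:320,120:260],None,fx=k,fy=k,interpolation=cv2.INTER_CUBIC)
h=cv2.cvtColor(im,cv2.COLOR_BGR2HSV);m=((h[...,1]<70)&(h[...,2]>100)).astype(np.uint8)
c=max([c for c in cv2.findContours(m,0,2)[0]],key=lambda c:cv2.contourArea(c)*(abs(cv2.minAreaRect(c)[0][0]-230)<60))
W=np.array([onz(t,120+(p[0]+.5)/k-.5,220+(p[1]+.5)/k-.5,.02)[:2] for p in c[:,0]])
w=np.radians(8.4)
for it in range(3):
    R=np.array([[np.cos(w),np.sin(w)],[-np.sin(w),np.cos(w)]]);C=W.mean(0);L=(W-C)@R.T
    lo,hi=np.percentile(L,1,0),np.percentile(L,99,0);out=[]
    for a,b in((0,1),(1,0)):
        mid=np.abs(L[:,b]-(lo[b]+hi[b])/2)<.35*(hi[b]-lo[b])
        for e in(lo,hi):
            S=L[mid&(np.abs(L[:,a]-e[a])<.006)];p=np.polyfit(S[:,b],S[:,a],1);out.append((p[1],np.degrees(np.arctan(p[0]))*(-1 if a==0 else 1)))
    print(np.degrees(w),np.round(out,4).tolist())
    w+=np.radians((out[0][1]+out[1][1]+out[2][1]+out[3][1])/4)
ctr=C+R.T@np.array([(out[0][0]+out[1][0])/2,(out[2][0]+out[3][0])/2]);print("centre",ctr,np.degrees(w),"size",out[1][0]-out[0][0],out[3][0]-out[2][0])
np.save("lab.npy",[*ctr,w])
robot.line_to([*ctr,.15],down(w),feed=.15);print(robot.read_position(),robot.read_force(),robot.read_t())
```

```text
8.4 [[-0.0002, -8.0211], [-0.0002, -8.0211], [-0.002, -46.7793], [-0.0033, -71.6974]]
-25.229754558149292 [[-0.0013, 17.4766], [0.0002, 11.0282], [-0.0008, -20.9492], [0.0018, 37.8079]]
-13.888893356939564 [[-0.0009, 11.6396], [-0.0002, 23.3099], [-0.0012, -28.0346], [0.0018, 57.3749]]
centre [0.41413925 0.37531644] 2.1835647716124083 size 0.0007451141620923919 0.0029910495560847186
[0.41437496 0.37491181 0.14998834] [ 0.40608846 -0.63942138 -0.78064553] 18.425
```

The mask picked the wrong blob (size 0.7 × 3 mm) and the arm moved off at a height of 0.15 m. Nothing was touched. I'll fix the choice and move only if the size check passes.

Run:
```python
from h import *
t=cam("top");t["image"]=cv2.imread("pics/t3r.png")
k=6;im=cv2.resize(t["image"][220:320,120:260],None,fx=k,fy=k,interpolation=cv2.INTER_CUBIC)
h=cv2.cvtColor(im,cv2.COLOR_BGR2HSV);m=((h[...,1]<70)&(h[...,2]>90)).astype(np.uint8)
c=[c for c in cv2.findContours(m,0,1)[0] if cv2.contourArea(c)>20000];print([(cv2.minAreaRect(x),len(x)) for x in c])
c=min(c,key=lambda c:abs(cv2.minAreaRect(c)[0][0]-230)+abs(cv2.minAreaRect(c)[0][1]-350))
W=np.array([onz(t,120+(p[0]+.5)/k-.5,220+(p[1]+.5)/k-.5,.02)[:2] for p in c[:,0]])
w=np.radians(8.4);C=np.array([.4953,.2664])
for it in range(3):
    R=np.array([[np.cos(w),np.sin(w)],[-np.sin(w),np.cos(w)]]);L=(W-C)@R.T;out=[]
    for a,b,half in((0,1,.032),(1,0,.042)):
        for s in(-1,1):
            S=L[(np.abs(L[:,b])<.75*(.074-half))&(np.abs(L[:,a]-s*half)<.007)]
            p=np.polyfit(S[:,b],S[:,a],1);out.append((p[1],np.degrees(np.arctan(p[0]))*(-1 if a==0 else 1)))
    print(np.degrees(w),np.round(out,4).tolist()); w+=np.radians(np.mean([o[1] for o in out]))
ctr=C+R.T@np.array([(out[0][0]+out[1][0])/2,(out[2][0]+out[3][0])/2]);sz=(out[1][0]-out[0][0],out[3][0]-out[2][0]);print("centre",ctr,np.degrees(w),"size",sz)
if abs(sz[0]-.064)<.003 and abs(sz[1]-.084)<.004:
    np.save("lab.npy",[*ctr,w])
    robot.line_to([*ctr,.15],down(w),feed=.15);print(robot.read_position(),robot.read_force(),robot.read_t())
```

```text
[(((708.5, 457.0), (261.0, 284.0), 0.0), 1184), (((328.933837890625, 348.2220153808594), (179.2456817626953, 243.88784790039062), 82.4605484008789), 804)]
8.4 [[-0.0322, 0.0691], [0.0323, 0.1332], [-0.0428, -0.2451], [0.0422, 0.4226]]
8.49496024662237 [[-0.0322, -0.0259], [0.0323, 0.0383], [-0.0428, -0.34], [0.0422, 0.3277]]
8.494978787643626 [[-0.0322, -0.0259], [0.0323, 0.0382], [-0.0428, -0.34], [0.0422, 0.3276]]
centre [0.49538973 0.26610945] 8.494978791263776 size (np.float64(0.06444566867654254), np.float64(0.08492783801194237))
[0.49495968 0.26654826 0.14992101] [ 0.22281321  0.02281471 -1.06984009] 19.5333
```

The label measures 64.4 × 84.9 mm at 8.5°, which agrees with the given size. I'll lower to light contact and check before pressing.

Run:
```python
from h import *
x,y,w=np.load("lab.npy")
robot.line_to([x,y,.074],feed=.1);robot.sleep(.3);print(robot.read_position(),robot.read_force())
for z in np.arange(.073,.063,-.001):
    robot.line_to([x,y,z],feed=.02);robot.sleep(.1);f=np.mean([robot.read_force() for _ in range(5)],0);print(z.round(4),robot.read_position()[2].round(4),f.round(2))
    if f[2]>1.2: break
s=cam("side");t=cam("top");print(robot.read_t(),robot.read_width())
p=proj(s,[x,y,.04]).astype(int)
a=cv2.resize(s["image"][p[1]-40:p[1]+40,p[0]-40:p[0]+40],(600,600),interpolation=2)
cv2.imwrite("pics/p5.png",cv2.convertScaleAbs(a,alpha=1.5,beta=20));print(p)
```

```text
[0.49571902 0.26621077 0.07449769] [-0.93888808  0.01391816 -1.07533085]
0.073 0.073 [-1.16  1.13 -0.53]
0.072 0.072 [-1.1  -0.64 -0.57]
0.071 0.071 [-0.44  0.12 -0.66]
0.07 0.07 [ 0.56  0.08 -0.61]
0.069 0.069 [-0.07  0.14 -0.84]
0.068 0.068 [ 0.27  0.28 -1.32]
0.067 0.0673 [-0.77 -0.09  2.07]
23.2917 0.0375798811033445
[282 182]
```

View pics/p5.png

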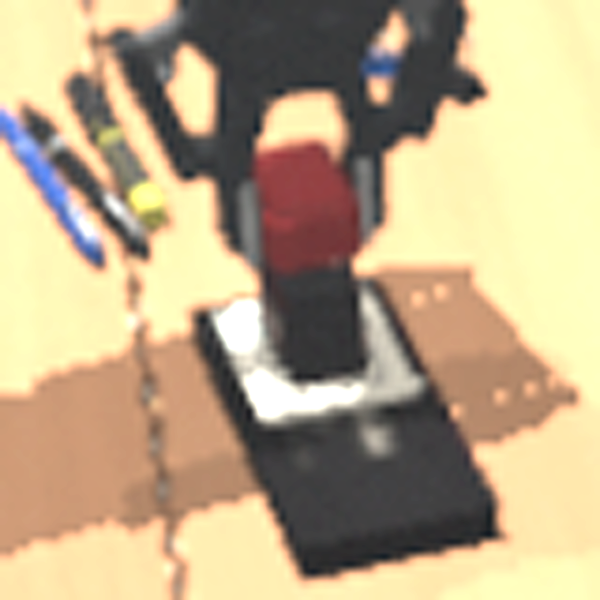

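The stamp stands on the label, with its foot's near edge at about (288–366, 375) in the crop. Contact came at z≈0.0675, as predicted. I'll check the foot corners numerically and look at the unoccluded frame line.

Run:
```python
from h import *
x,y,w=np.load("lab.npy");s=cam("side");R=np.array([[np.cos(w),-np.sin(w)],[np.sin(w),np.cos(w)]])
q=lambda a,b,z=.02:((proj(s,[*(np.array([x,y])+R@[a,b]),z])-[242,142]+.5)*7.5).round(0).tolist()
print("foot near",q(-.017,-.025),q(.017,-.025),"far L",q(-.017,.025))
print("frame",q(-.021,-.0285),q(.021,-.0285),q(-.021,.0285))
print("label",q(-.032,-.042),q(.032,-.042),q(-.032,.042))
cv2.imwrite("pics/p6.png",cv2.resize(s["image"][170:205,262:302],(800,700)[0:1]+(600,),interpolation=2))
```

```text
foot near [287.0, 393.0] [370.0, 376.0] far L [254.0, 324.0]
frame [279.0, 399.0] [383.0, 379.0] [242.0, 322.0]
label [261.0, 424.0] [419.0, 392.0] [207.0, 309.0]
```

View pics/p6.png

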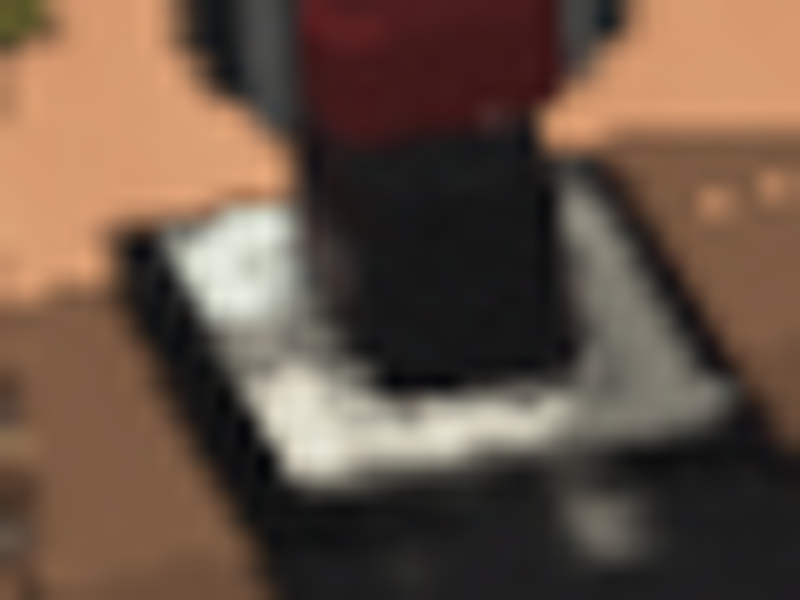

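The foot is inside the frame, but it may sit 2–3 mm towards +y of centre. I'll measure the near-edge rows against the label's near edge at sub-pixel level.

Run:
```python
from h import *
x,y,w=np.load("lab.npy");s=cam("side");R=lambda w:np.array([[np.cos(w),-np.sin(w)],[np.sin(w),np.cos(w)]])
def edge(g,u,v0,v1,rise):
    vs=np.arange(v0,v1,.05);col=cv2.remap(g,np.full((1,len(vs)),u,np.float32),vs[None].astype(np.float32),cv2.INTER_LINEAR)[0]
    gr=np.gradient(cv2.GaussianBlur(col[None],(0,0),6)[0])*rise;return vs[gr.argmax()]
def local(f,u,v,z,c,w): return R(w).T@(onz(f,u,v,z)[:2]-c)
g=s["image"].max(2).astype(np.float32);c=np.array([x,y])
for u in range(281,291):
    a=proj(s,[*(c+R(w)@[0.017*(u-285.3)/5.5,-.025]),.02])[1];b=proj(s,[*(c+R(w)@[.017*(u-285.3)/5.5,-.042]),.02])[1]
    ve=edge(g,u,a-3.5,a+1.2,1);vl=edge(g,u,b-1.5,b+3,-1)
    print(u,"foot",(1e3*local(s,u,ve,.02,c,w)).round(1),"label",(1e3*local(s,u,vl,.02,c,w)).round(1))
g0=cv2.imread("pics/side0.png").max(2).astype(np.float32);c0=np.array([.528,-.0385]);w0=np.radians(4.5)
n=proj(s,[*(c0+R(w0)@[0,-.025]),0]);print(n)
for u in range(int(n[0])-4,int(n[0])+5):
    ve=edge(g0,u,n[1]-5,n[1]+5,1);print(u,"foot0",(1e3*local(s,u,ve,0,c0,w0)).round(1))
```

```text
281 foot [-11.9 -20.1] label [-17.1 -39.3]
282 foot [ -9.1 -21.1] label [-14.4 -40.3]
283 foot [ -6.2 -21.8] label [-11.6 -41.2]
284 foot [ -3.5 -23. ] label [ -8.8 -41.9]
285 foot [ -0.7 -24. ] label [ -5.4 -40.7]
286 foot [  2.1 -24.7] label [ -2.  -39.2]
287 foot [  4.8 -26.2] label [  0.7 -40.4]
288 foot [  9. -22.] label [  3.5 -41.4]
289 foot [ 10.6 -27.1] label [  6.4 -41.8]
290 foot [ 13.5 -27.6] label [ 10.2 -39.1]
[313.69660861 267.71239201]
309 foot0 [-11.3 -22.3]
310 foot0 [ -9.5 -25. ]
311 foot0 [ -6.3 -22.7]
312 foot0 [ -3.9 -23.2]
313 foot0 [ -1.5 -23.9]
314 foot0 [  0.9 -24.5]
315 foot0 [  3.3 -25.2]
316 foot0 [  5.7 -25.7]
317 foot0 [  8.9 -23.2]
```

The foot-to-label-edge gap is 16.8 mm against the ideal 17 mm, so the stamp is centred; the tilt in these readings is pixel aliasing. Pressing gently.

Run:
```python
from h import *
x,y,w=np.load("lab.npy")
for z in np.arange(.0655,.0575,-.001):
    robot.line_to([x,y,z],feed=.015);robot.sleep(.15);f=np.mean([robot.read_force() for _ in range(8)],0);print(z.round(4),robot.read_position()[2].round(4),f.round(2))
    if f[2]>6.6: break
robot.sleep(.3)
s=cam("side");p=proj(s,[x,y,.04]).astype(int);print(robot.read_t(),robot.read_width(),robot.read_grip_force(),robot.read_force())
a=cv2.resize(s["image"][p[1]-40:p[1]+40,p[0]-40:p[0]+40],(600,600),interpolation=2)
cv2.imwrite("pics/p7.png",cv2.convertScaleAbs(a,alpha=1.5,beta=20))
```

```text
0.0655 0.0656 [0.43 0.07 2.08]
0.0645 0.0646 [0.74 0.63 3.26]
0.0635 0.0636 [1.8  0.9  3.52]
0.0625 0.0626 [3.01 1.44 4.83]
0.0615 0.0616 [3.01 0.34 4.84]
0.0605 0.0607 [3.05 0.89 5.45]
0.0595 0.0597 [3.02 1.37 5.61]
0.0585 0.0588 [3.32 1.23 6.18]
26.9417 0.03767317480516254 46.0966819524765 [3.07859002 0.59504267 6.45889894]
```

View pics/p7.png

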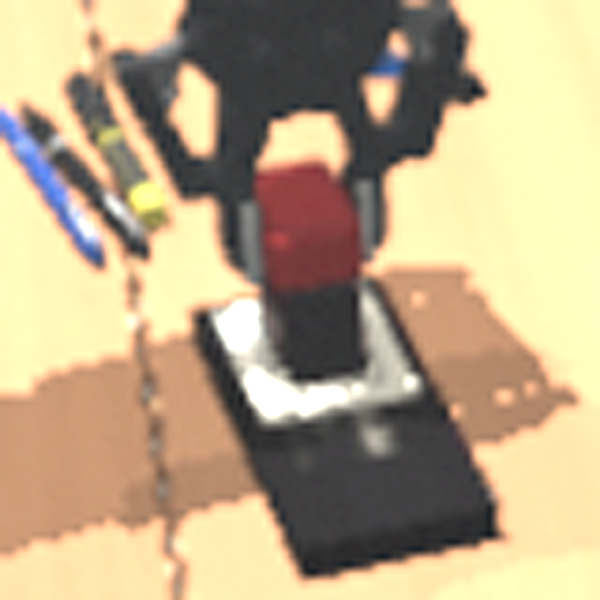

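The handle's lower edge has dropped from row 270 to about 288 in the crop. Travel is about 8.7 mm and the force about 7 N, so it is past half-way and off the hard stop. The stamp is upright inside the frame and the lid is flat.

```bash
python3 -c "
from h import *
print(robot.finish_job(),robot.read_t())"
```

```text
the job is handed in; nothing more can be done
the job is handed in; nothing more can be done
```

I handed the job in with the lid shut over the USB stick and the red stamp standing centred and square in the frame, held pressed about 8.7 mm of its 12 mm at 6–7 N, at about 27 s on the robot's clock; I haven't seen the verdict.

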